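Slide the thin core slice under the texture reader

ROBOT

A 7-joint arm with a two-finger parallel gripper is mounted at the origin on a cart in front of the work surface, level with it; the furniture and walls round the work are solid. World frame = base frame: x ahead of the robot, y to its left, z up, the work surface at z = 0. Lengths are in m, angles in rad, forces in N, time in s.
With the tool pointing down it reaches from about 0.4 to 0.85 m from the base axis. Payload 10.4 kg.
Tool frame: the origin (TCP) lies on the centre line of the jaws, within the pads' length; the fingertips stand 11 mm ahead of it and the grasp point (between the pads) lies 8 mm behind it; z points along the fingers, x is the direction in which the jaws open and shut, and the axes are right-handed (so a half turn about z gives the same grasp; the last joint's range is limited). The gripper opens to 85 mm and grips with 20 to 120 N. Pads are 22 mm wide; open, the fingers measure 114 mm over their backs; the gripper's body (76 mm by 85 mm) begins 54 mm behind the grasp point. The pads swing forward as they close: fully open they stand 13 mm farther back than shut.
Start: joints at [1.077, 0.332, -0.065, 1.46, 0.022, 1.35, -0.088], TCP at [0.284, -0.557, 0.242] pointing down, gripper open.
Joint ranges: [-2.6, 2.6], [-0.5, 2.12], [-1.47, 1.34], [0.16, 2.42], [-1.27, 4.41], [0.06, 2.06], [-2.6, 2.6]. Speed limits (rad/s): [2.22, 2.22, 2.79, 2.79, 3.14, 3.14, 3.14].

INTERFACE

Orientations are given as a unit quaternion [x, y, z, w].
In Python, from bench import telemetry, imaging, order gives the robot as it stands.
- The arm moves only by the tool move_arm, never from a script. Its argument "series" is a list that holds one entry, the list of rows, each a list of 7 numbers: the shift along the world's x, y, z in m, then the turn, a rotation vector about the world's x, y, z in degrees, then the closure, from 0 (fully open) to 1 (shut). In form: [[[tx, ty, tz, rx, ry, rz, jaw], ...]]. A call has 1 to 12 rows; each row is the pose to reach, as a shift and turn from the pose commanded when the call began; what a row does not reach only later rows make up. A row lasts 1/12 s, in which the tool goes at most 41.7 mm and 7.16 degrees, less where a joint would pass 70% of its speed; a pose out of reach is approached as far as the arm can. A call with a gripper value outside its range is refused whole. The fingers move at their own pace and stop on an object; "force" is the grip in N (left out, the last holds). Time passes only in rows, so rows that repeat a pose let the fingers close. It gives the time, the measured TCP pose, the force and the opening at its end, in the units of the state.
- telemetry.sense(): the state, without advancing time (a new reading comes with each control period).
- imaging.get_image(name): name is "scene" or "top"; returns (picture, depth): 384x512x3 uint8, red, green, blue; 384x512 float32, m along the optical axis (not along the pixel's ray), 0 where there is no reading.
- imaging.get_calibration(name): a dict with "vfov" (degrees; the focal length in pixels is half the picture's height over the tangent of half this angle, whatever the lens; pixels are square), "cx", "cy" (the principal point, pixels), "T" (4x4, takes a point from camera to world coordinates). Camera axes: x right, y down, z forward; pixel columns grow to the right and rows downward; lengths in m; the calibration is good to about 2 mm. A picture is of the moment at which its call begins. get_calibration takes no time and is no camera call.
- order.finish_job(): hands the job in, once; it reports no verdict.
The state is a dict: "time_s": time; "joint_pos": joint angles; "qvel": joint speeds; "joint_torque": joint torques, N m; "tool_pos": TCP position; "tool_rot": TCP orientation; "wrist_force": force on the tool from outside, world axes, zero at the start; "torque": the same for the moment, N m; "gripper_width": finger opening in m.
Only numpy, scipy, OpenCV 4.12 (cv2) and the standard library are available. Lean on these libraries where they do the work, as an engineer would, in place of code of your own. Each camera call takes 0.05 s, during which the arm holds its last target.

TASK

Slide the thin sawn core slice across the table into the flared mouth of the texture reader and push it under the low bridge until it rests against the two stop pins at the rear. The thick porous core is too tall for the bridge: leave it where it stands.

Things in the scene. Friction and masses are not known exactly. Their poses are not given: they have to be found in the camera images.
- reader: Texture reader, fixed on the table. Origin on the table top, mid-lane, right below the middle of its bridge; x points along the lane, the way in (away from the robot). Lane: bare table, 112 mm wide, between two aluminium rails 16 mm high, 12 mm thick, x = -70 to +75 mm. Two steel stop pins, 12 mm wide, 22 mm high, at x = +47, y = +/-30 mm: a slice against both is centred on the origin.
- mouth (a point): Centre of the reader's mouth, on the table 110 mm before the reader's origin, between the ends of two blue wings, 16 mm high, that flare from the rails (at x = -70 mm) to about 82 mm either side here.
- bridge (a point): Middle of the underside of the reader's low blue bridge (red centre mark on its front), 40 mm above the table. The bridge's top is 62 mm above the table and it is 34 mm deep along the lane (x = -17 to +17 mm); its legs stand outside the lane.
- thin_slice: Thin sawn slice of speckled asphalt core: a loose disc, diameter 99.6 mm, 26 mm thick, 0.3 to 0.55 kg, lying flat to the left or right in front of the mouth. Origin at the centre of its underside. Too wide to grip across; slides when pushed at its rim with some 2 to 6 N. Its yaw does not matter.
- porous_core: Thick porous asphalt core, 100 mm diameter, 60 mm high, about 0.95 kg, standing loose on the other side in front of the mouth. Origin at the centre of its underside. A bystander, to be left alone.
There are look-alikes about, which are no part of the job. Several things look just like the thin_slice: the one meant starts nearest to the robot's base.

How it is judged:
By the outcome, as a careful person would: the job done as asked, in the order asked, and still so for the second after the job is handed in, with the robot touching nothing.
It also fails if it takes over 54 s, if anything falls off the work surface, if the arm or the gripper's body presses on something with over 40 N, if the wrist force passes 120 N, or if a joint passes its speed limit or range.

## Working session

There is one attempt and no reset: what is moved stays moved. The work goes in short steps, Python scripts to look and compute and a tool call to move; the robot and the scene stay as the last step left them, time stands still between calls to the robot, and variables do not carry over. Pictures are saved under pics/ and viewed, and the job is handed in when it is done.

Besides the shell and the picture viewer there is one more tool, called after "Request:" as a command line: name --argument value ..., lists and objects as JSON in quotes. move_arm: Moves the arm, as the interface text tells. Its arguments: {"type":"object","properties":{"series":{"type":"array","items":{"type":"array","items":{"type":"array","items":{"type":"number"}}}},"force":{"type":"number"}},"required":["series"]}

```bash
mkdir -p pics; ls; python3 - <<'E'
from bench import telemetry, imaging
import cv2,numpy as np
print(telemetry.sense())
for n in("scene","top"):
    p,d=imaging.get_image(n); c=imaging.get_calibration(n); print(n,c)
    np.savez(n+"0.npz",p=p,d=d,T=c["T"],v=c["vfov"],cx=c["cx"],cy=c["cy"])
    cv2.imwrite(f"pics/{n}0.png",cv2.resize(p[:,:,::-1],(768,576)))
E
```

```text
pics
{'time_s': 0.0, 'joint_pos': array([ 1.07744217,  0.33284006, -0.06471399,  1.46093209,  0.02160154,
        1.34984779, -0.08849576]), 'qvel': array([-6.86186960e-04, -3.94256478e-06, -4.17942796e-04,  9.60502837e-04,
        1.61029340e-05, -5.82297286e-04, -4.27619283e-04]), 'joint_torque': array([ 5.73048947e-04, -6.25444651e+01,  4.91431751e-02, -3.91605091e+01,
        1.63234054e-02,  9.80804034e-03,  1.70931480e-05]), 'tool_pos': array([ 0.28332479, -0.55671247,  0.2415402 ]), 'tool_rot': array([ 8.52523400e-01, -5.22688636e-01, -5.82042268e-04, -3.23370538e-04]), 'wrist_force': array([ 0.54152466, -0.06515623, -0.73449793]), 'torque': array([ 0.02709872, -0.02961055, -0.0228878 ]), 'gripper_width': 0.08524397296041017}
scene {'vfov': 48.2222270665432, 'cx': 250.00815744801707, 'cy': 199.57323148005568, 'T': array([[-0.69901819, -0.52789565,  0.48238962,  0.18700612],
       [-0.71509994,  0.51825999, -0.46908279,  0.37790709],
       [-0.00237647, -0.67285419, -0.73977131,  0.70559112],
       [ 0.        ,  0.        ,  0.        ,  1.        ]])}
top {'vfov': 51.715504030428164, 'cx': 258.02105268965124, 'cy': 191.34307753985385, 'T': array([[-0.01929249, -0.98470419,  0.1731631 ,  0.45821331],
       [-0.99971767,  0.02140178,  0.01032191, -0.01592627],
       [-0.01387002, -0.17291508, -0.98483907,  0.89770284],
       [ 0.        ,  0.        ,  0.        ,  1.        ]])}
```

View pics/scene0.png

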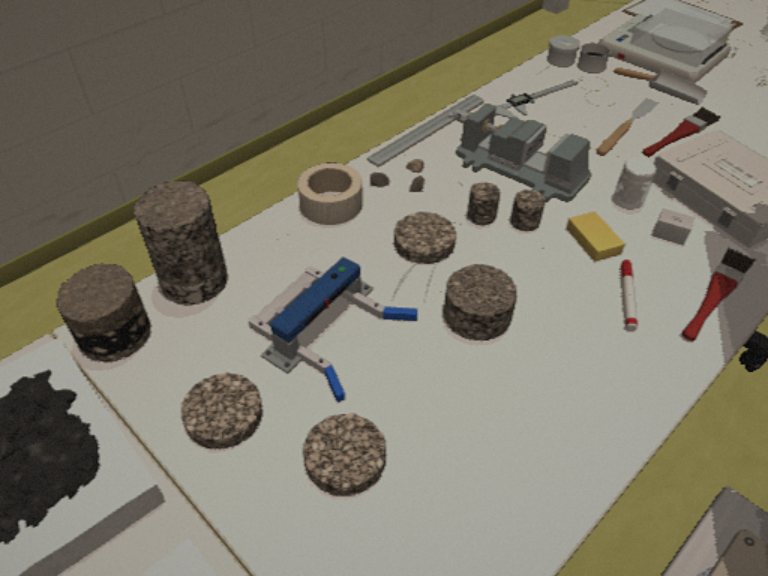

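View pics/top0.png

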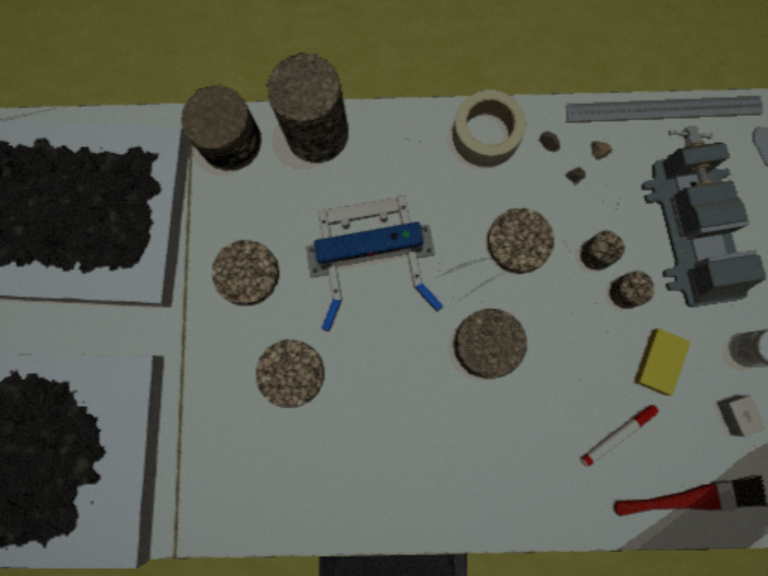

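The scene and top views show the reader in the middle, with its bridge at about (370,243) in the 768-wide top view. The left-front slice at (290,372) is the nearest to the base, so it is the target. The porous core is at (490,343), and the look-alike slices are at (245,272) and (520,240).

```bash
cat > h.py <<'E'
import numpy as np,cv2
from bench import imaging
def cloud(n,img=None):
    p,d=imaging.get_image(n) if img is None else img
    c=imaging.get_calibration(n); f=p.shape[0]/2/np.tan(np.radians(c["vfov"])/2)
    v,u=np.mgrid[:p.shape[0],:p.shape[1]]
    P=np.stack([(u-c["cx"])/f*d,(v-c["cy"])/f*d,d],-1)@c["T"][:3,:3].T+c["T"][:3,3]
    P[d==0]=np.nan
    return p,P
def disc(P,c,r=.075,lo=.015,hi=.04):
    m=(np.hypot(P[...,0]-c[0],P[...,1]-c[1])<r)&(P[...,2]>lo)&(P[...,2]<hi)
    q=P[m]; zt=np.median(q[:,2]); q=q[abs(q[:,2]-zt)<.006]
    (x,y),rr=cv2.minEnclosingCircle(q[:,:2].astype(np.float32))
    return x,y,rr,zt,q[:,:2].mean(0),len(q)
E
python3 - <<'E'
from h import *
import colorsys
for n in("scene","top"):
    z=np.load(n+"0.npz"); p,P=cloud(n,(z["p"],z["d"]))
    hsv=cv2.cvtColor(p,cv2.COLOR_RGB2HSV)
    def at(u,v): return P[int(v/1.5),int(u/1.5)].round(4)
    pts=dict(top=[(290,372),(245,272),(520,240),(490,343),(230,450),(450,450)],scene=[(345,448),(222,405),(425,235),(480,287),(450,450),(500,400)])[n]
    print(n,[at(*q).tolist() for q in pts])
    a=at(*pts[0]); print("target",disc(P,a)); 
    b=at(*pts[1]); print("lookalike",disc(P,b))
    b=at(*pts[3]); print("core",disc(P,b,lo=.045,hi=.075))
    m=(hsv[...,0]>100)&(hsv[...,0]<125)&(hsv[...,1]>150)
    k,l,s,_=cv2.connectedComponentsWithStats(m.astype(np.uint8))
    for i in range(1,k):
        if s[i,4]<40: continue
        q=P[l==i]; q=q[np.isfinite(q[:,0])]; zt=np.percentile(q[:,2],90); q=q[q[:,2]>zt-.006]
        r=cv2.minAreaRect(q[:,:2].astype(np.float32)*1000)
        print(i,s[i].tolist(),"zt",round(float(zt),4),"rect",np.round(r[0],1),np.round(r[1],1),r[2]); print(cv2.boxPoints(r).round(0).tolist())
E
```

```text
scene [[0.4872, 0.1365, 0.0243], [0.6379, 0.2062, 0.0239], [0.677, -0.208, 0.0233], [0.5258, -0.1551, 0.0558], [0.405, 0.039, -0.0], [0.4086, -0.0622, 0.0006]]
target (0.486705482006073, 0.13700388371944427, 0.05003680661320686, np.float64(0.023367247106903466), array([0.48442187, 0.13945651]), 2202)
lookalike (0.6398394107818604, 0.2066892385482788, 0.05012167617678642, np.float64(0.023288785074560503), array([0.63714722, 0.20832455]), 1900)
core (0.5232923030853271, -0.15605682134628296, 0.05048463121056557, np.float64(0.05423496284423435), array([ 0.52039899, -0.15232445]), 1324)
6 [198, 178, 27, 27, 70] zt 0.0632 rect [680.7   9.4] [14.9 90.6] 7.72783088684082
[[667.0, 53.0], [679.0, -36.0], [694.0, -34.0], [682.0, 55.0]]
36 [256, 205, 22, 9, 158] zt 0.016 rect [597.1 -70.1] [45.2 10.9] 40.48269271850586
[[576.0, -81.0], [583.0, -89.0], [618.0, -60.0], [611.0, -51.0]]
64 [217, 244, 12, 24, 131] zt 0.0165 rect [572.8  78.3] [ 9.3 47.7] 67.55204010009766
[[549.0, 83.0], [593.0, 65.0], [597.0, 74.0], [553.0, 92.0]]
top [[0.4891, 0.1383, 0.0222], [0.6398, 0.2067, 0.026], [0.679, -0.2
[... 274 characters left out ...]
99866318702698, 0.04996652156114578, np.float64(0.024126599828943274), array([0.64032066, 0.20723525]), 1468)
core (0.5242788791656494, -0.1541251838207245, 0.049410074949264526, np.float64(0.05509602515049056), array([ 0.52357875, -0.15397104]), 1685)
13 [210, 148, 72, 27, 1024] zt 0.064 rect [672.8  19.3] [ 33.4 154.3] 9.340389251708984
[[644.0, 93.0], [669.0, -60.0], [702.0, -54.0], [677.0, 98.0]]
14 [277, 189, 18, 18, 103] zt 0.0179 rect [597.9 -69.5] [46.2 10.5] 40.62643814086914
[[577.0, -81.0], [584.0, -89.0], [619.0, -58.0], [612.0, -50.0]]
15 [215, 200, 12, 20, 105] zt 0.0179 rect [574.4  78.3] [11.8 48.2] 67.4437026977539
[[550.0, 82.0], [594.0, 64.0], [599.0, 75.0], [554.0, 93.0]]
```

Request:
move_arm --series '[[[0.2,0.3,0,0,0,35,0.45],[0.2,0.3,0,0,0,35,0.45],[0.2,0.3,0,0,0,35,0.45],[0.2,0.3,0,0,0,35,0.45],[0.2,0.3,0,0,0,35,0.45],[0.2,0.3,0,0,0,35,0.45],[0.2,0.3,0,0,0,35,0.45],[0.2,0.3,0,0,0,35,0.45],[0.2,0.3,0,0,0,35,0.45],[0.2,0.4,0,0,0,50,0.45],[0.2,0.4,0,0,0,50,0.45],[0.2,0.4,0,0,0,50,0.45]]]'

```text
time_s: 1.1
tool_pos: [0.4838, -0.1509, 0.2422]
tool_rot: [0.994, -0.107, -0.0, -0.001]
wrist_force: [0.3, 0.1, 1.5]
gripper_width: 0.0471
```

Request:
move_arm --series '[[[-0.003,0.374,0,0,0,16,0.45],[-0.003,0.374,0,0,0,16,0.45],[-0.003,0.374,0,0,0,16,0.45],[-0.003,0.374,0,0,0,16,0.45],[-0.003,0.374,0,0,0,16,0.45],[-0.003,0.374,0,0,0,16,0.45],[-0.003,0.374,0,0,0,16,0.45],[-0.003,0.374,0,0,0,16,0.45],[-0.003,0.374,0,0,0,16,0.45],[-0.003,0.374,0,0,0,16,0.45],[-0.003,0.374,-0.1,0,0,16,0.45],[-0.003,0.374,-0.1,0,0,16,0.45]]]'

```text
time_s: 2.1
tool_pos: [0.4816, 0.2183, 0.1595]
tool_rot: [1.0, 0.026, 0.002, -0.001]
wrist_force: [1.4, -0.5, -0.4]
gripper_width: 0.0468
```

```bash
python3 - <<'E'
from h import *
from bench import telemetry
s=telemetry.sense();print(s["tool_pos"],s["tool_rot"],s["wrist_force"],s["joint_pos"])
p,P=cloud("scene"); cv2.imwrite("pics/s1.png",cv2.resize(p[:,:,::-1],(768,576)))
E
```

```text
[0.4816467  0.21829749 0.15950849] [ 9.99652343e-01  2.62615841e-02  2.23238596e-03 -7.34295247e-04] [ 1.36965532 -0.50697672 -0.38041953] [ 0.18211682  0.27388112 -0.79000384  1.79069676  0.21242927  1.15942535
 -0.62150388]
```

View pics/s1.png

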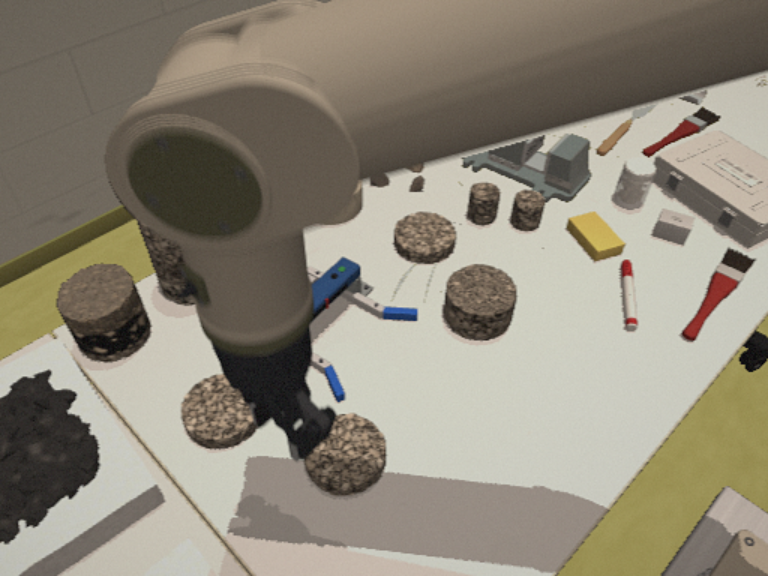

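The picture shows the gripper hovering just left of the target slice, whose centre is at about (345,453). It is clear of the look-alike at (220,410). Next I lower it.

Request:
move_arm --series '[[[0,0,-0.04,0,0,0,0.45],[0,0,-0.07,0,0,0,0.45],[0,0,-0.09,0,0,0,0.45],[0,0,-0.1,0,0,0,0.45],[0,0,-0.1,0,0,0,0.45],[0,0,-0.1,0,0,0,0.45]]]'

```text
time_s: 2.65
tool_pos: [0.481, 0.2171, 0.06]
tool_rot: [1.0, 0.026, 0.0, -0.0]
wrist_force: [0.5, -0.5, -0.1]
gripper_width: 0.0471
```

Request:
move_arm --series '[[[0,0,-0.02,0,0,0,0.45],[0,0,-0.035,0,0,0,0.45],[0,0,-0.042,0,0,0,0.45],[0,0,-0.042,0,0,0,0.45],[0,0,-0.042,0,0,0,0.45]]]'

```text
time_s: 3.07
tool_pos: [0.4812, 0.2173, 0.0182]
tool_rot: [1.0, 0.026, 0.001, -0.0]
wrist_force: [-0.1, 1.2, 0.1]
gripper_width: 0.0469
```

```bash
python3 - <<'E'
from h import *
from bench import telemetry
s=telemetry.sense();print(s["tool_pos"],s["wrist_force"])
p,P=cloud("scene"); cv2.imwrite("pics/s2.png",cv2.resize(p[200:384,100:356,::-1],(768,552)))
E
```

```text
[0.48118008 0.21732598 0.01824224] [-0.09577546  1.20979849  0.14797653]
```

View pics/s2.png

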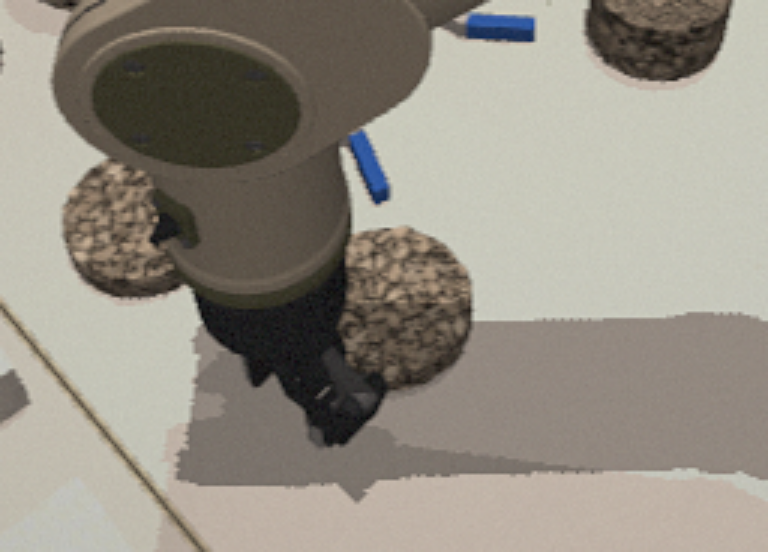

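The fingers are low beside the slice and not yet touching it. I start the sideways push.

Request:
move_arm --series '[[[0.001,-0.01,0,0,0,0,0.45],[0.001,-0.018,0,0,0,0,0.45],[0.002,-0.026,0,0,0,0,0.45],[0.002,-0.034,0,0,0,0,0.45],[0.003,-0.042,0,0,0,0,0.45],[0.004,-0.05,0,0,0,0,0.45],[0.004,-0.058,0,0,0,0,0.45],[0.005,-0.066,0,0,0,0,0.45],[0.005,-0.074,0,0,0,0,0.45],[0.006,-0.082,0,0,0,0,0.45],[0.006,-0.09,0,0,0,0,0.45],[0.007,-0.098,0,0,0,0,0.45]]]'

```text
time_s: 4.12
tool_pos: [0.4875, 0.1185, 0.0171]
tool_rot: [1.0, 0.026, 0.0, -0.0]
wrist_force: [-0.4, 5.2, 5.4]
gripper_width: 0.0469
```

```bash
python3 - <<'E'
from h import *
p,P=cloud("top"); cv2.imwrite("pics/t3.png",cv2.resize(p[:,:,::-1],(768,576)))
E
```

```text
(no output)
```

View pics/t3.png

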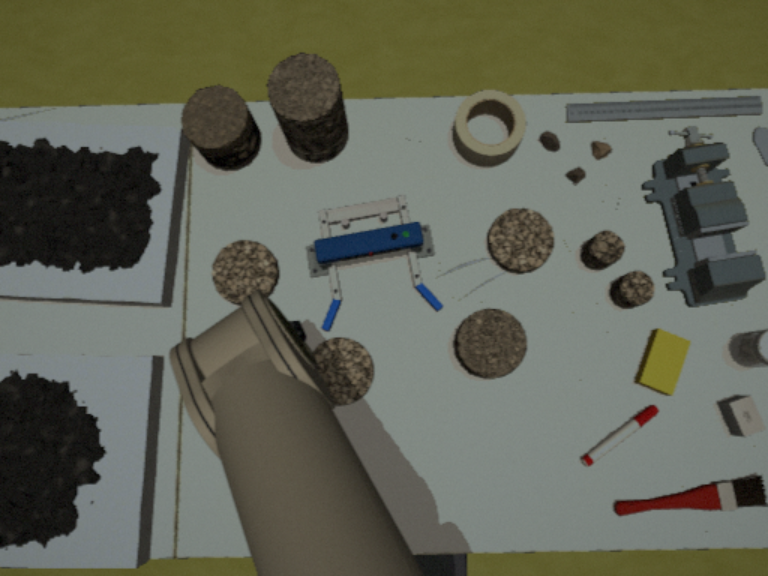

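The slice now sits at about (342,371), some 55 mm ahead of the TCP as predicted, and it is tracking well.

Request:
move_arm --series '[[[0.001,-0.008,0.001,0,0,0,0.45],[0.001,-0.016,0.001,0,0,0,0.45],[0.002,-0.024,0.001,0,0,0,0.45],[0.002,-0.032,0.001,0,0,0,0.45],[0.003,-0.04,0.001,0,0,0,0.45],[0.004,-0.048,0.001,0,0,0,0.45],[0.004,-0.056,0.001,0,0,0,0.45],[0.005,-0.062,0.001,0,0,0,0.45],[0.005,-0.067,0.001,0,0,0,0.45],[0.005,-0.071,0.001,0,0,0,0.45],[0.005,-0.071,0.001,0,0,0,0.45]]]'

```text
time_s: 5.08
tool_pos: [0.4926, 0.0469, 0.018]
tool_rot: [1.0, 0.025, -0.0, 0.0]
wrist_force: [-0.8, 0.2, -0.6]
gripper_width: 0.0469
```

```bash
python3 - <<'E'
from h import *
p,P=cloud("top"); cv2.imwrite("pics/t4.png",cv2.resize(p[:,:,::-1],(768,576)))
print(disc(P,(.497,-.01),r=.065))
E
```

```text
(0.4966815710067749, -0.01192714087665081, 0.04880813509225845, np.float64(0.024218340956430107), array([ 0.50243591, -0.02794535]), 770)
```

View pics/t4.png

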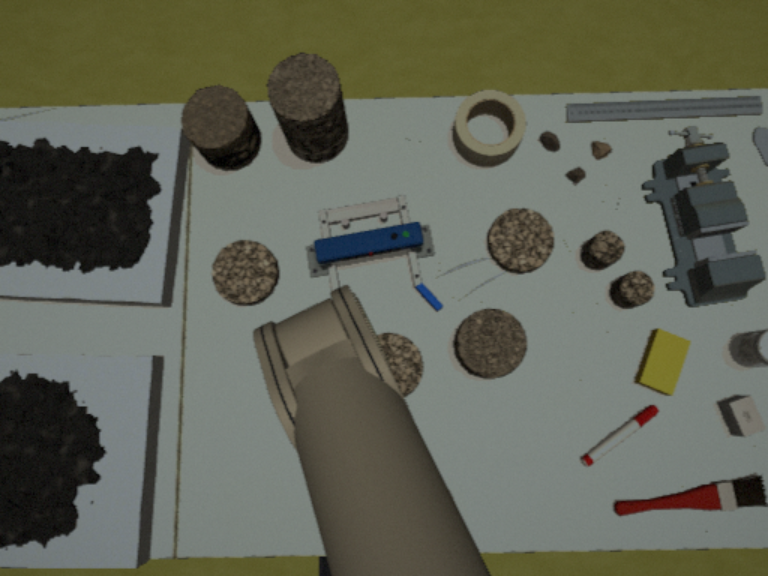

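The slice is at about (0.497,-0.011) and in front of the mouth. I back off, lift, and go round behind it.

Request:
move_arm --series '[[[-0.001,0.03,0,0,0,0,0.45],[-0.001,0.03,0.03,0,0,0,0.45],[-0.001,0.03,0.07,0,0,0,0.45],[-0.001,0.03,0.1,0,0,-7,0.45],[-0.02,0.01,0.1,0,0,-14,0.45],[-0.04,-0.01,0.1,0,0,-21,0.45],[-0.05,-0.03,0.1,0,0,-28,0.45],[-0.06,-0.05,0.1,0,0,-35,0.45],[-0.07,-0.07,0.1,0,0,-42,0.45],[-0.072,-0.07,0.1,0,0,-49,0.45],[-0.072,-0.07,0.1,0,0,-56,0.45],[-0.072,-0.07,0.1,0,0,-63,0.45]]]'

```text
time_s: 6.13
tool_pos: [0.4204, -0.0224, 0.1183]
tool_rot: [0.864, -0.503, 0.0, 0.0]
wrist_force: [0.5, -0.1, 0.2]
gripper_width: 0.047
```

Request:
move_arm --series '[[[0,0,0,0,0,-7,0.45],[0,0,0,0,0,-14,0.45],[0,0,0,0,0,-21,0.45],[0,0,0,0,0,-21,0.45],[0,0,0,0,0,-21,0.45]]]'

```text
time_s: 6.55
tool_pos: [0.4206, -0.0219, 0.1181]
tool_rot: [0.762, -0.648, 0.0, 0.0]
wrist_force: [-0.6, -0.1, 0.4]
gripper_width: 0.0467
```

```bash
python3 - <<'E'
from h import *
from bench import telemetry
s=telemetry.sense();print(s["tool_pos"],s["tool_rot"],s["joint_pos"])
r=s["tool_rot"];print(2*np.degrees(np.arctan2(r[1],r[0])))
for n in("top","scene"):
    p,P=cloud(n); cv2.imwrite(f"pics/{n}5.png",cv2.resize(p[:,:,::-1],(768,576)))
    print(disc(P,(.497,-.01),r=.065))
E
```

```text
[ 0.42056706 -0.02188569  0.1181266 ] [ 7.61680041e-01 -6.47953288e-01  2.13190302e-04  8.33591738e-05] [ 0.55205137  0.0356541  -0.60930676  2.09087671  0.02440932  1.02141313
 -1.47948908]
-80.77493391329668
(0.4949122369289398, -0.007937410846352577, 0.049263302236795425, np.float64(0.02425830579655358), array([ 0.50454054, -0.00731815]), 1214)
(0.494193434715271, -0.008550118654966354, 0.050520751625299454, np.float64(0.023390531020156924), array([ 0.49151381, -0.00650868]), 1689)
```

View pics/top5.png

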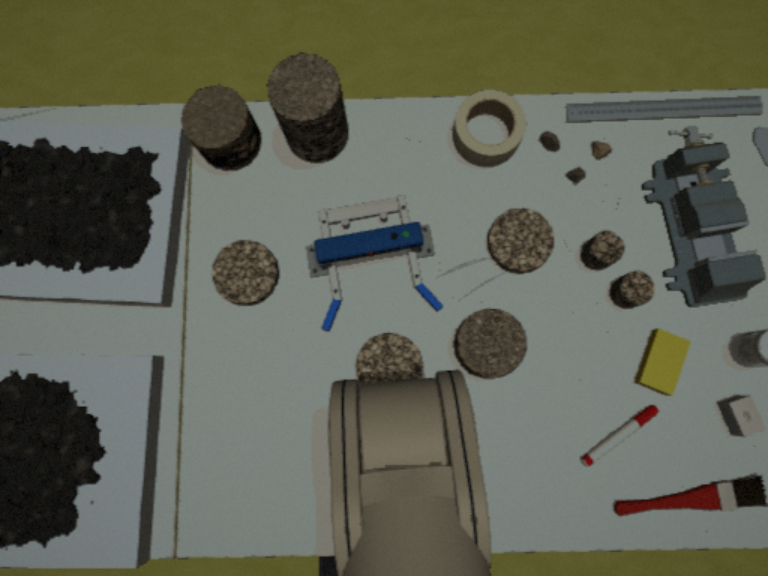

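View pics/scene5.png

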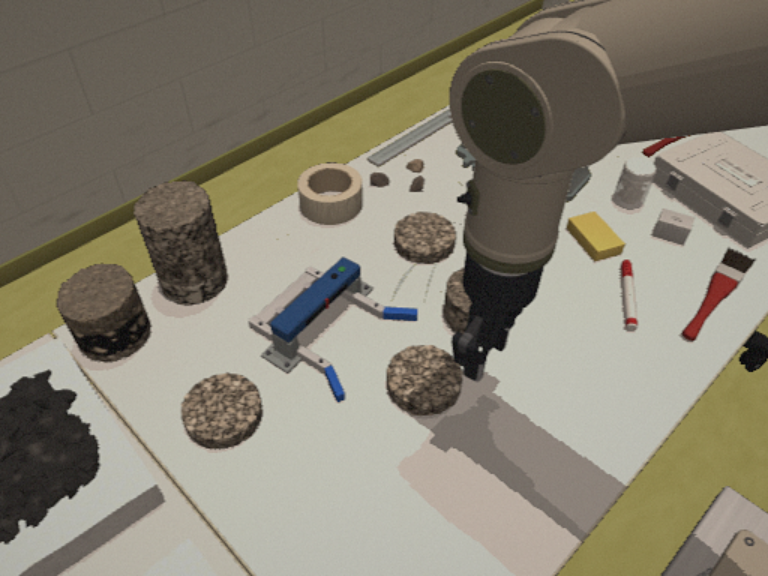

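The slice's centre is at (390,365) in the top view, within 2 mm of the lane axis. The gripper is 75 mm behind it, so I lower it.

Request:
move_arm --series '[[[0,0,-0.03,0,0,0,0.45],[0,0,-0.06,0,0,0,0.45],[0,0,-0.085,0,0,0,0.45],[0,0,-0.099,0,0,0,0.45],[0,0,-0.099,0,0,0,0.45],[0,0,-0.099,0,0,0,0.45]]]'

```text
time_s: 7.15
tool_pos: [0.4202, -0.0218, 0.0189]
tool_rot: [0.761, -0.649, -0.001, 0.0]
wrist_force: [0.6, 0.0, -0.3]
gripper_width: 0.0468
```

Request:
move_arm --series '[[[0.01,0.002,0,0,0,0,0.45],[0.018,0.003,0,0,0,0,0.45],[0.026,0.004,0,0,0,0,0.45],[0.034,0.006,0,0,0,0,0.45],[0.042,0.007,0,0,0,0,0.45],[0.05,0.008,0,0,0,0,0.45],[0.058,0.01,0,0,0,0,0.45],[0.066,0.011,0,0,0,0,0.45],[0.074,0.012,0,0,0,0,0.45],[0.082,0.013,0,0,0,0,0.45],[0.09,0.015,0,0,0,0,0.45],[0.098,0.016,0,0,0,0,0.45]]]'

```text
time_s: 8.15
tool_pos: [0.5191, -0.006, 0.0193]
tool_rot: [0.76, -0.65, -0.0, 0.001]
wrist_force: [-6.0, -1.0, 4.0]
gripper_width: 0.0469
```

```bash
python3 - <<'E'
from h import *
for n in("top","scene"):
    p,P=cloud(n); cv2.imwrite(f"pics/{n}6.png",cv2.resize(p[:,:,::-1],(768,576)))
    print(disc(P,(.572,.004),r=.054,lo=.0205,hi=.03))
E
```

```text
(0.0, 0.0, 0.0, np.float64(nan), array([nan, nan]), 0)
(0.5735710263252258, 0.00295848585665226, 0.04929039254784584, np.float64(0.023378239935142375), array([0.58574571, 0.0117771 ]), 832)
  return _methods._mean(a, axis=axis, dtype=dtype,
  ret = ret.dtype.type(ret / rcount)
h.py:14: RuntimeWarning: Mean of empty slice.
  return x,y,rr,zt,q[:,:2].mean(0),len(q)
  ret = um.true_divide(
```

View pics/top6.png

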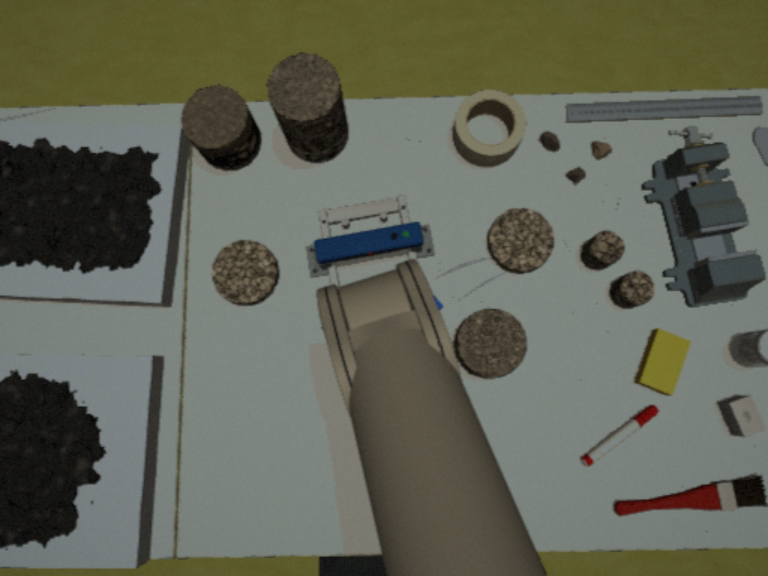

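View pics/scene6.png

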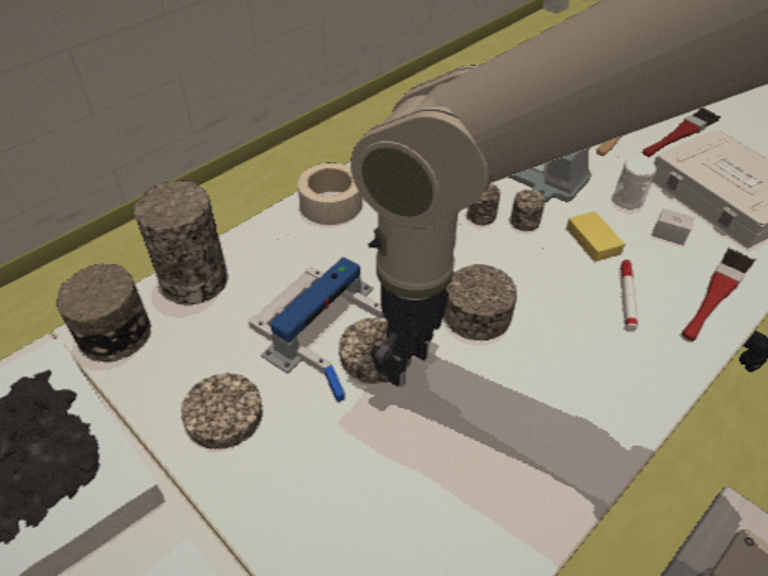

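The slice is entering the mouth, in the lane centre to about 1 mm, and the core hasn't moved. I keep pushing.

Request:
move_arm --series '[[[0.008,0.001,0,0,0,0,0.45],[0.016,0.003,0,0,0,0,0.45],[0.024,0.004,0,0,0,0,0.45],[0.032,0.005,0,0,0,0,0.45],[0.04,0.007,0,0,0,0,0.45],[0.048,0.008,0,0,0,0,0.45],[0.056,0.009,0,0,0,0,0.45],[0.064,0.01,0,0,0,0,0.45],[0.072,0.012,0,0,0,0,0.45],[0.079,0.013,0,0,0,0,0.45],[0.085,0.014,0,0,0,0,0.45],[0.088,0.014,0,0,0,0,0.45]]]'

```text
time_s: 9.25
tool_pos: [0.6074, 0.0085, 0.019]
tool_rot: [0.76, -0.649, 0.0, -0.0]
wrist_force: [-4.5, -0.1, 1.7]
gripper_width: 0.0468
```

```bash
python3 - <<'E'
from h import *
p,P=cloud("scene"); cv2.imwrite(f"pics/scene7.png",cv2.resize(p[140:284,130:322,::-1],(768,576)))
E
```

```text
(no output)
```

View pics/scene7.png

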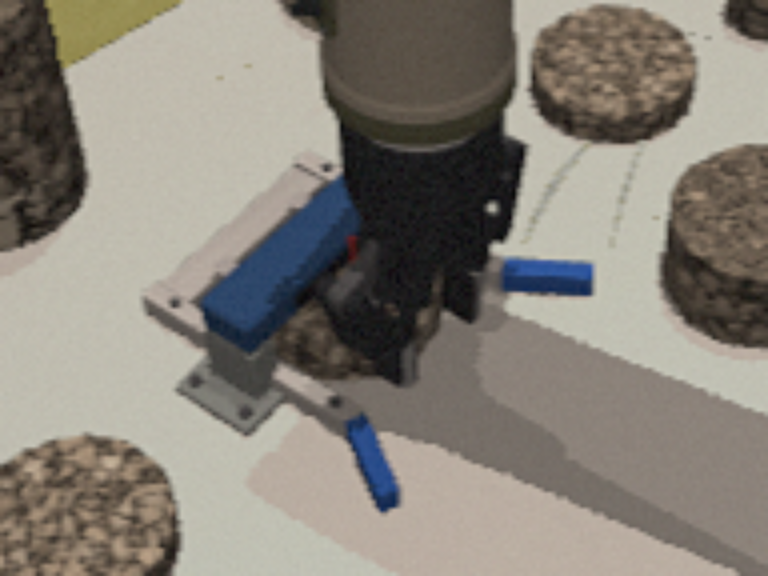

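The slice is under the bridge and the gripper's body is clear above it. I creep forward until the force rises at the pins.

Request:
move_arm --series '[[[0.003,0.0005,0,0,0,0,0.45],[0.005,0.001,0,0,0,0,0.45],[0.007,0.001,0,0,0,0,0.45],[0.009,0.0015,0,0,0,0,0.45],[0.009,0.0015,0,0,0,0,0.45]]]'

```text
time_s: 9.72
tool_pos: [0.6159, 0.0095, 0.019]
tool_rot: [0.76, -0.65, 0.0, -0.0]
wrist_force: [-1.9, -0.6, 0.0]
gripper_width: 0.0475
```

Request:
move_arm --series '[[[0.001,0,0,0,0,0,0.45],[0.002,0,0,0,0,0,0.45],[0.002,0,0,0,0,0,0.45]]]'

```text
time_s: 9.97
tool_pos: [0.6176, 0.0095, 0.019]
tool_rot: [0.76, -0.65, 0.0, -0.0]
wrist_force: [-2.8, -0.7, 0.3]
gripper_width: 0.047
```

Request:
move_arm --series '[[[0.001,0,0,0,0,0,0.45],[0.002,0,0,0,0,0,0.45],[0.002,0,0,0,0,0,0.45]]]'

```text
time_s: 10.22
tool_pos: [0.6197, 0.0095, 0.019]
tool_rot: [0.76, -0.65, 0.0, -0.0]
wrist_force: [-2.8, -0.3, 0.7]
gripper_width: 0.0471
```

Request:
move_arm --series '[[[0.001,0,0,0,0,0,0.45],[0.002,0,0,0,0,0,0.45],[0.002,0,0,0,0,0,0.45]]]'

```text
time_s: 10.47
tool_pos: [0.6206, 0.0095, 0.0188]
tool_rot: [0.76, -0.65, -0.001, 0.001]
wrist_force: [-9.2, -1.1, 4.7]
gripper_width: 0.0468
```

Request:
move_arm --series '[[[0.001,0,0,0,0,0,0.45],[0.001,0,0,0,0,0,0.45],[0.001,0,0,0,0,0,0.45]]]'

```text
time_s: 10.72
tool_pos: [0.6208, 0.0095, 0.0187]
tool_rot: [0.76, -0.65, -0.001, 0.002]
wrist_force: [-11.5, 0.1, 8.2]
gripper_width: 0.0471
```

The push has stalled: 11.5 N with only 0.2 mm of travel. I back straight out, lift, and look.

Request:
move_arm --series '[[[-0.008,-0.001,0,0,0,0,0.45],[-0.025,-0.004,0,0,0,0,0.45],[-0.05,-0.008,0,0,0,0,0.45],[-0.08,-0.013,0,0,0,0,0.45],[-0.11,-0.018,0.01,0,0,0,0.45],[-0.14,-0.023,0.04,0,0,0,0.45],[-0.16,-0.026,0.08,0,0,0,0.45],[-0.18,-0.029,0.12,0,0,0,0.45],[-0.19,-0.031,0.14,0,0,0,0.45],[-0.19,-0.031,0.14,0,0,0,0.45],[-0.19,-0.031,0.14,0,0,0,0.45]]]'

```text
time_s: 11.63
tool_pos: [0.4336, -0.0222, 0.1609]
tool_rot: [0.76, -0.65, 0.003, -0.001]
wrist_force: [-0.9, -0.3, -0.9]
gripper_width: 0.0467
```

```bash
python3 - <<'E'
from h import *
O=np.array([.6735,.019]);a=np.radians(9.3);R=np.array([[np.cos(a),np.sin(a)],[-np.sin(a),np.cos(a)]])
for n in("top","scene"):
    p,P=cloud(n)
    r=dict(top=(115,225,185,305),scene=(140,284,130,322))[n]
    cv2.imwrite(f"pics/{n}8.png",cv2.resize(p[r[0]:r[1],r[2]:r[3],::-1],(768,576) if n=="scene" else (720,660),interpolation=cv2.INTER_CUBIC))
    L=(P[...,:2]-O)@R.T; z=P[...,2]
    m=(abs(z-.024)<.005)&(np.hypot(L[...,0],L[...,1])<.056)&(abs(L[...,1])<.052)
    q=L[m]; print(n,len(q),q.min(0),q.max(0))
    # front & rear rim per lateral bin
    pts=[]
    for y in np.arange(-.04,.041,.005):
        b=q[abs(q[:,1]-y)<.0025]
        for s in(-1,1):
            c=b[b[:,0]*s>.02]
            if len(c)>2: pts.append([s*np.max(c[:,0]*s),y])
    pts=np.array(pts)
    from scipy.optimize import least_squares
    f=least_squares(lambda v:np.hypot(pts[:,0]-v[0],pts[:,1]-v[1])-.0498,[0,0],loss="soft_l1",f_scale=.001)
    print(f.x,len(pts),np.abs(f.fun).mean())
    m=(abs(z-.02)<.006)&(abs(L[...,0]-.047)<.012)&(abs(L[...,1])<.045)
    print("core",disc(P,(.524,-.155),lo=.045,hi=.075)[:3])
E
```

```text
top 760 [-0.04885679 -0.04563437] [0.04982597 0.04635782]
[ 0.00071346 -0.00035137] 32 0.001845376815739595
core (0.5241460204124451, -0.1543654054403305, 0.04943567514419556)
scene 672 [-0.05167209 -0.05109925] [0.04883201 0.04756151]
[-0.00110936 -0.00067751] 27 0.0013965611202907892
core (0.5226306319236755, -0.1548595279455185, 0.04964641109108925)
```

View pics/top8.png

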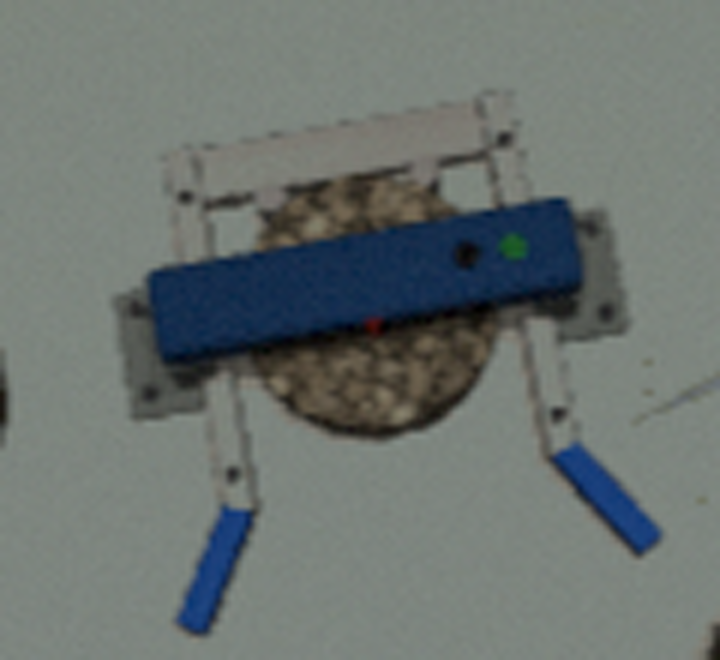

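View pics/scene8.png

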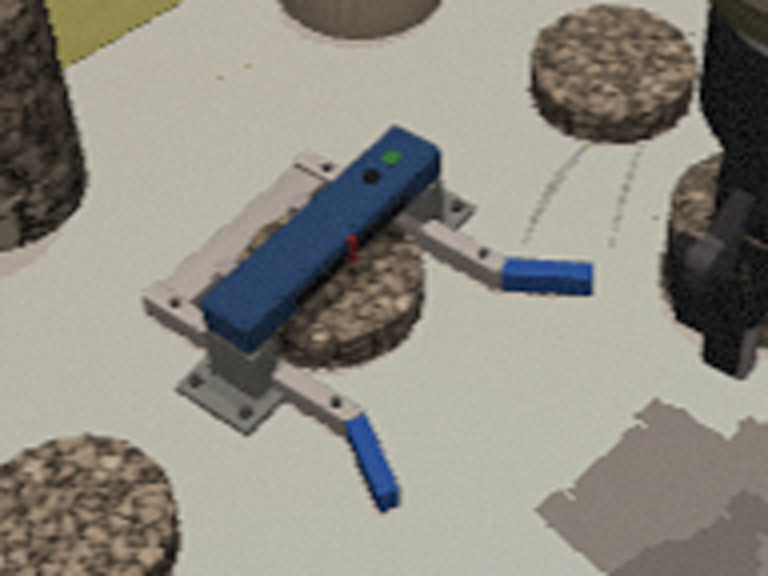

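The disc fits centred on the origin to about 1 mm from both views, and it appears to touch both pins (at about (270,200) and (425,180) in the crop). To be sure it is on both, I give one gentle tap on the lane axis with the jaws shut, which lets the disc self-centre.

Request:
move_arm --series '[[[0.03,0.006,0,0,0,0,1],[0.06,0.012,0,0,0,0,1],[0.076,0.014,-0.03,0,0,0,1],[0.076,0.014,-0.065,0,0,0,1],[0.076,0.014,-0.1,0,0,0,1],[0.076,0.014,-0.13,0,0,0,1],[0.076,0.014,-0.141,0,0,0,1],[0.1,0.018,-0.141,0,0,0,1],[0.125,0.022,-0.141,0,0,0,1],[0.15,0.026,-0.141,0,0,0,1],[0.165,0.0285,-0.141,0,0,0,1],[0.17,0.029,-0.141,0,0,0,1]]]'

```text
time_s: 12.73
tool_pos: [0.6047, 0.0087, 0.0179]
tool_rot: [0.76, -0.649, -0.0, -0.001]
wrist_force: [-1.6, -0.6, -0.7]
gripper_width: 0.0001
```

Request:
move_arm --series '[[[0.002,0,0,0,0,0,1],[0.004,0,0,0,0,0,1],[0.006,0.001,0,0,0,0,1],[0.006,0.001,0,0,0,0,1]]]'

```text
time_s: 13.07
tool_pos: [0.6082, 0.0084, 0.0181]
tool_rot: [0.76, -0.65, 0.0, 0.0]
wrist_force: [0.0, 0.2, 0.2]
gripper_width: -0.0001
```

Request:
move_arm --series '[[[0.002,0,0,0,0,0,1],[0.004,0.001,0,0,0,0,1],[0.005,0.001,0,0,0,0,1],[0.005,0.001,0,0,0,0,1]]]'

```text
time_s: 13.4
tool_pos: [0.6137, 0.0095, 0.0181]
tool_rot: [0.76, -0.65, 0.0, -0.0]
wrist_force: [0.2, 0.1, 0.1]
gripper_width: 0.0001
```

Request:
move_arm --series '[[[0.001,0,0,0,0,0,1],[0.002,0,0,0,0,0,1],[0.002,0,0,0,0,0,1]]]'

```text
time_s: 13.65
tool_pos: [0.6142, 0.0094, 0.0177]
tool_rot: [0.76, -0.65, -0.001, 0.001]
wrist_force: [-6.9, -0.7, 4.8]
gripper_width: 0.0
```

Request:
move_arm --series '[[[0.001,0,0,0,0,0,1],[0.002,0,0,0,0,0,1],[0.002,0,0,0,0,0,1],[0.002,0,0,0,0,0,1]]]'

```text
time_s: 13.98
tool_pos: [0.6144, 0.0092, 0.0174]
tool_rot: [0.76, -0.65, -0.002, 0.003]
wrist_force: [-15.2, -0.9, 10.4]
gripper_width: -0.0003
```

Request:
move_arm --series '[[[-0.008,-0.001,0,0,0,0,1],[-0.025,-0.004,0,0,0,0,1],[-0.05,-0.008,0,0,0,0,1],[-0.08,-0.013,0,0,0,0,1],[-0.11,-0.018,0.01,0,0,0,1],[-0.14,-0.023,0.04,0,0,0,1],[-0.16,-0.026,0.08,0,0,0,1],[-0.18,-0.029,0.12,0,0,0,1],[-0.19,-0.031,0.15,0,0,0,1],[-0.19,-0.031,0.15,0,0,0,1],[-0.19,-0.031,0.15,0,0,0,1]]]'

```text
time_s: 14.9
tool_pos: [0.4284, -0.0222, 0.1702]
tool_rot: [0.76, -0.65, 0.003, -0.001]
wrist_force: [0.3, -0.5, -0.5]
gripper_width: 0.0005
```

```bash
python3 - <<'E'
from h import *
from scipy.optimize import least_squares
O=np.array([.6735,.019]);a=np.radians(9.3);R=np.array([[np.cos(a),np.sin(a)],[-np.sin(a),np.cos(a)]])
for n in("top","scene"):
    p,P=cloud(n)
    if n=="top": cv2.imwrite(f"pics/{n}9.png",cv2.resize(p[115:225,185:305,::-1],(720,660),interpolation=cv2.INTER_CUBIC))
    else: cv2.imwrite(f"pics/{n}9.png",cv2.resize(p[:,:,::-1],(768,576)))
    L=(P[...,:2]-O)@R.T; z=P[...,2]
    q=L[(abs(z-.024)<.005)&(np.hypot(L[...,0],L[...,1])<.056)&(abs(L[...,1])<.052)]
    pts=[]
    for y in np.arange(-.04,.041,.005):
        b=q[abs(q[:,1]-y)<.0025]
        for s in(-1,1):
            c=b[b[:,0]*s>.02]
            if len(c)>2: pts.append([s*np.max(c[:,0]*s),y])
    pts=np.array(pts)
    f=least_squares(lambda v:np.hypot(pts[:,0]-v[0],pts[:,1]-v[1])-.0498,[0,0],loss="soft_l1",f_scale=.001)
    print(n,f.x,"core",disc(P,(.524,-.155),lo=.045,hi=.075)[:3])
E
```

```text
top [ 0.00054632 -0.00090283] core (0.5242558121681213, -0.15437957644462585, 0.04946444183588028)
scene [-0.00101659 -0.00150791] core (0.5223584175109863, -0.1548849493265152, 0.049356888979673386)
```

View pics/top9.png

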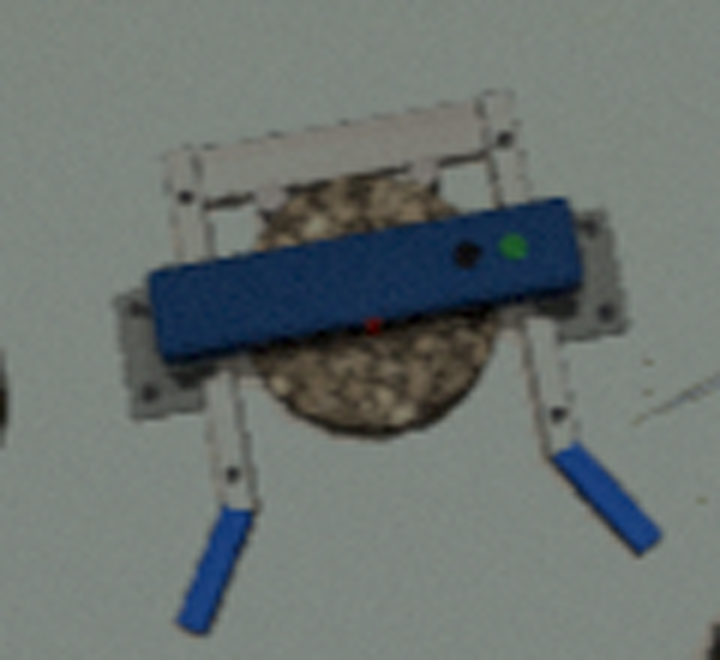

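View pics/scene9.png

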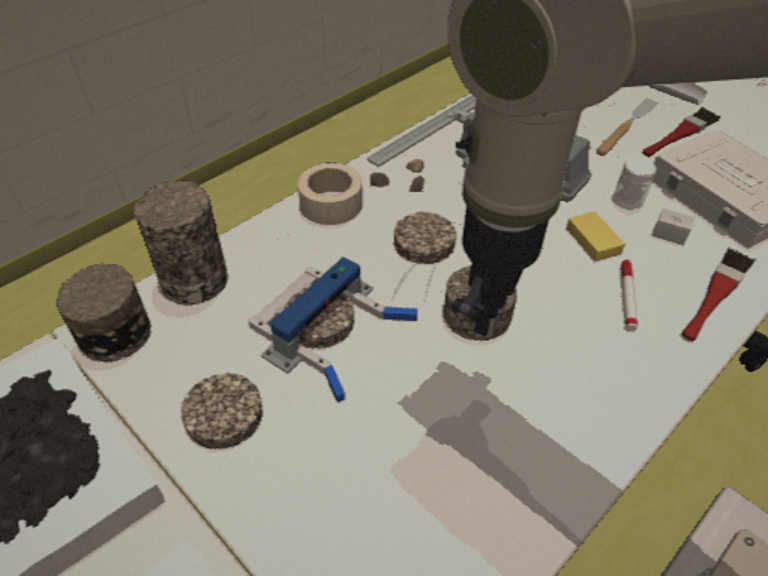

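The slice rests at the pins under the bridge. The core has not moved, and the arm is clear and stationary. I hand in the job.

```bash
python3 -c "
from bench import order
print(order.finish_job())"
```

```text
the job is handed in; nothing more can be done
None
```

The thin slice is in the reader, under the bridge and against the stop pins. I handed the job in at about 15 s of the 54 s allowed.

I pushed the slice nearest the robot sideways to the lane axis with the half-open fingers. I then pushed it through the mouth and under the bridge until it stalled at about 11 N. A last tap on the lane axis with the jaws shut moved it less than 1 mm and peaked at about 18 N, counting the upward part of the force.

- **Slice position:** the last fits put its centre within about 1 mm along the lane and 1 to 1.5 mm across it, measured from the reader's origin. That is within the 2 mm calibration. The two views disagreed by about 1.5 mm along the lane (+0.5 and -1.0 mm).
- **Pins:** the top view shows the slice touching both. I can't rule out a gap of less than 1 mm at one of them.
- **Porous core:** measured where it started, to within about 1 mm. The look-alike slices were not touched.
- **Arm:** it ended clear of everything, about 0.17 m above the table.

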